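Gauge a post block with a flip stop

ROBOT

A 7-joint arm with a two-finger parallel gripper is mounted at the origin on the work surface. World frame = base frame: x ahead of the robot, y to its left, z up, the work surface at z = 0. Lengths are in m, angles in degrees, forces in N, time in s.
With the tool pointing down it reaches from about 0.425 to 1.025 m from the base axis. Payload 3.6 kg.
Tool frame: the origin (TCP) lies midway between the tips of the shut fingers; the grasp point (between the pads) lies env.grip_depth behind it (env.grip_depth is the distance from the TCP to the grasp point, in m); z points along the fingers, y is the direction in which the jaws open and shut (so a half turn about z gives the same grasp; the last joint's range is limited). The gripper opens to 85 mm and grips with 20 to 120 N. Pads are 22 mm wide; open, the fingers measure 114 mm over their backs; the gripper's body (76 mm by 85 mm) begins 54 mm behind the grasp point. The pads swing forward as they close: fully open they stand 13 mm farther back than shut.
Start: joints at [-71.935, 33.873, 2.773, 92.16, -1.908, 54.013, -1.931], TCP at [0.288, 0.665, 0.231] pointing down, gripper open.
Joint ranges: [-153.93, 153.93], [-27.13, 128.08], [-72.61, 78.16], [10.71, 143.7], [-87.88, 267.88], [4.46, 118.87], [-176.78, 176.78]. Speed limits (degrees/s): [147.25, 147.25, 180, 180, 180, 180, 180].

INTERFACE

Orientations are given as a 3x3 rotation matrix whose columns are the frame's x, y, z axes.
In Python, from bench import status, cams, finish_job, env gives the robot as it stands.
- The arm moves only by the tool servo_tool, never from a script. Its argument "increments" is a list of rows, each a list of 3 entries, a list of its own where there are three numbers: the shift along the tool's x, y, z in units of 25 mm (1.0 is 25 mm), then the turn, a rotation vector about the tool's x, y, z in units of 5 degrees (1.0 is 5 degrees), then the closure, from -1 (fully open) to 1 (shut). In form: [[[dx, dy, dz], [wx, wy, wz], fingers], ...]. A call has 1 to 20 rows; each row is the pose to reach, as a shift and turn from the pose commanded when the call began, along the tool's axes at that moment; what a row does not reach only later rows make up. A row lasts 1/10 s, in which the tool goes at most 50 mm and 8.59 degrees, less where a joint would pass 70% of its speed; a pose out of reach is approached as far as the arm can. A call with a gripper value outside its range is refused whole. The fingers move at their own pace and stop on an object; "force" is the grip in N (left out, the last holds). Time passes only in rows, so rows that repeat a pose let the fingers close. It gives the time, the measured TCP pose, the force and the opening at its end, in the units of the state.
- status.observe(): the state, without advancing time (a new reading comes with each control period).
- cams.capture(name): name is "scene" or "top" or "wrist"; returns a dict with "frame" (384x512x3 uint8, blue, green, red), "fx", "fy", "cx", "cy" (pixels), "R" (3x3) and "t" (3): a world point X has camera coordinates R X + t; the wrist camera has in their place "mount" (4x4, takes a point from camera to tool coordinates, whose origin is the TCP and whose axes are the flange's). Camera axes: x right, y down, z forward; pixel columns grow to the right and rows downward; lengths in m; the calibration is good to about 2 mm. The wrist camera is an equidistant fisheye: a pixel r from the principal point sees the ray r / f radians off the axis. A picture is of the moment at which its call begins: read the wrist's pose just before it. There is no depth.
- finish_job(): hands the job in, once; it reports no verdict.
The state is a dict: "clock": time; "joint_pos": joint angles; "qvel": joint speeds; "tau": joint torques, N m; "ee_pos": TCP position; "tool_rot": TCP orientation; "force": force on the tool from outside, world axes, zero at the start; "moment": the same for the moment, N m; "finger_gap": finger opening in m.
Only numpy, scipy, OpenCV 4.12 (cv2) and the standard library are available. Lean on these libraries where they do the work, as an engineer would, in place of code of your own. Each camera call takes 0.05 s, during which the arm holds its last target.

TASK

Two flip stops stand raised on the fence of the small breadboard. Flip the one with the T-shaped grip all the way down onto the fence, slide the aluminium post block along the fence (without lifting it) until it butts against that lowered leaf, then flip the same leaf fully up again and leave the block where it was gauged, square against the fence. Leave the other, plain-ended stop raised.

Things in the scene. Friction and masses are not known exactly. Their poses are not given: they have to be found in the camera images.
- tee_stop: Hinge bracket (24 x 28 x 18 mm) of the T-grip stop, fixed on an aluminium fence 20 mm high, 480 long. Origin: its underside centre, 30 mm above the table. y runs along the fence, -x points out over the dark plate (10 mm thick), z up; fence front face at x = -20 mm. Hinge line: along y, 10 mm above the origin. The plain stop is 240-300 mm away along the fence, the block between them.
- tee_leaf (a joint): Leaf angle, rad: 0 down (level, along bracket -x), pi/2 straight up, limit 1.75; starts up. T grip: round bar along y, 16 mm thick, 30 long, centred at (-100 cos q, 0, 10 + 100 sin q) mm in the bracket frame. Steel leaf 12 mm thick in y; when down it spans 14 to 50 mm above the table, 22 to 88 mm from the hinge. Friction hinge: stays where left; 1-2 N at the grip turns it.
- block: Aluminium block, 45 mm (x) by 70 (y, along the fence) by 40 high, with a round steel post 14 mm thick rising 35 mm from the middle of its top; loose, 0.3-0.55 kg. Origin: underside centre, on the plate (10 mm above the table). Starts 1 to 4 mm off the fence, between the stops; pushed high it can tip. Touching the lowered leaf its origin is 41 mm from the bracket origin along the fence.
- plain_leaf (a joint): Leaf angle (rad, same sense) of the other stop on the fence: a like leaf 92 mm long with a plain end and no cross bar. Starts raised, about pi/2; leave it raised.
Things that resemble listed ones, but are neither listed nor needed, are in the scene too. There is more than one size of the block; the one meant has the size given above.

How it is judged (in metres and radians):
On the way, in this order (a step that is already met when the one before it is completed fails the run):
1. the leaf with the T grip is flipped down onto the fence (value of joint tee_leaf below 0.12 rad), for 0.2 s.
2. the block is against the lowered leaf (within 6 mm) and along the fence (value of joint tee_leaf below 0.12 rad and (y of block in the frame of tee_stop between 0.033 and 0.047 m or y of block in the frame of tee_stop between -0.047 and -0.033 m) and x of block in the frame of tee_stop between -0.055 and -0.033 m and angle between the y axis of block and the y axis of tee_stop, either way round below 0.175 rad and angle between block's own z axis and vertical below 0.12 rad), for 0.2 s.
At the end, for the whole second after the job is handed in: Both leaves are up (over 1.25 rad) and still; the block rests upright on the plate where the leaf gauged it (origin 31 to 53 mm from the T-grip bracket along the fence; 41 is touching), within 12 mm of the fence face and square to it within 10 degrees (value of joint each of tee_leaf, plain_leaf above 1.25 rad and (y of block in the frame of tee_stop between 0.031 and 0.053 m or y of block in the frame of tee_stop between -0.053 and -0.031 m) and x of block in the frame of tee_stop between -0.055 and -0.033 m and angle between the y axis of block and the y axis of tee_stop, either way round below 0.175 rad and angle between block's own z axis and vertical below 0.12 rad and linear speed of block below 0.01 m/s and velocity of joint tee_leaf below 0.1 rad/s).
It fails at once if the plain-ended leaf is flipped down (value of joint plain_leaf below 1.1 rad).
It fails at once if the block is lifted off the plate by more than 15 mm or tipped (height (world z) of block above 0.025 m or angle between block's own z axis and vertical above 0.4 rad).
It also fails if it takes over 61 s, if anything falls off the work surface, if the arm or the gripper's body presses on something with over 40 N, if the wrist force passes 120 N, or if a joint passes its speed limit or range.

## Working session

There is one attempt and no reset: what is moved stays moved. The work goes in short steps, Python scripts to look and compute and a tool call to move; the robot and the scene stay as the last step left them, time stands still between calls to the robot, and variables do not carry over. Pictures are saved under pics/ and viewed, and the job is handed in when it is done.

Besides the shell and the picture viewer there is one more tool, called after "Emit:" as name([rows], argument=value, ...), one row to a line, values as JSON. servo_tool: Moves the arm, as the interface text tells. Its arguments: {"type":"object","properties":{"increments":{"type":"array"},"force":{"type":"number"}},"required":["increments"]}

```bash
ls; mkdir -p pics; python3 - <<'E'
from bench import status,cams,env
import cv2,numpy as np
s=status.observe();print(s); print(env.grip_depth)
for n in ["scene","top","wrist"]:
    c=cams.capture(n);cv2.imwrite(f"pics/{n}0.png",c["frame"]);np.save(f"{n}0.npy",c,allow_pickle=True)
    print(n,{k:v for k,v in c.items() if k!="frame"})
E
```

```text
pics
{'clock': 0.0, 'joint_pos': array([-71.93543398,  33.92506042,   2.7669826 ,  92.23817422,
        -1.9056236 ,  54.01383678,  -1.93139147]), 'qvel': array([-0.03628519,  0.02992123, -0.05556836,  0.00623103,  0.06560566,
        0.01273763, -0.0820308 ]), 'tau': array([ 2.30952837e-04, -5.48700643e+01,  1.54700182e+00, -1.98123854e+01,
        9.45616281e-03,  8.90375697e-03, -1.42465879e-05]), 'ee_pos': array([0.2878462 , 0.6644809 , 0.23013765]), 'tool_rot': array([[-9.17643802e-01,  3.97403160e-01, -7.62763335e-04],
       [ 3.97403861e-01,  9.17641283e-01, -2.15579782e-03],
       [-1.56777739e-04, -2.28137960e-03, -9.99997385e-01]]), 'force': array([-0.1623723 ,  0.04863052, -0.52361245]), 'moment': array([-0.0033247 , -0.03473175,  0.02249611]), 'finger_gap': 0.08527496710931595}
0.0187
scene {'fx': 383.1319032491964, 'fy': 383.1319032491964, 'cx': 255.17470890025257, 'cy': 192.91981535368276, 'R': array([[ 0.06679132,  0.99762876, -0.01660636],
       [ 0.54184736, -0.05024214, -0.83897388],
       [-0.83781881,  0.04703806, -0.54391825]]), 't': array([-0.07298176, -0.25619446,  1.16445264])}
top {'fx': 419.0363872880077, 'fy': 419.0363872880077, 'cx': 260.30973317222436, 'cy': 195.6456601366134, 'R': array([[ 0.00388219, -0.99977009, -0.02108785],
       [-0.99625555, -0.00204543, -0.08643318],
       [ 0.08637018,  0.02134444, -0.99603444]]), 't': array([0.02573045, 0.594836  , 0.75190431])}
wrist {'fx': 297.3186396354542, 'fy': 297.3186396354542, 'cx': 255.71037736153002, 'cy': 191.57917368396423, 'mount': array([[-2.99380763e-05, -9.64662029e-01, -2.63490357e-01,
         6.70308413e-02],
       [ 9.99999935e-01,  6.57574118e-05, -3.54364971e-04,
         8.36438060e-04],
       [ 3.59168876e-04, -2.63490350e-01,  9.64661965e-01,
        -1.42465033e-01],
       [ 0.00000000e+00,  0.00000000e+00,  0.00000000e+00,
         1.00000000e+00]])}
```

View pics/scene0.png

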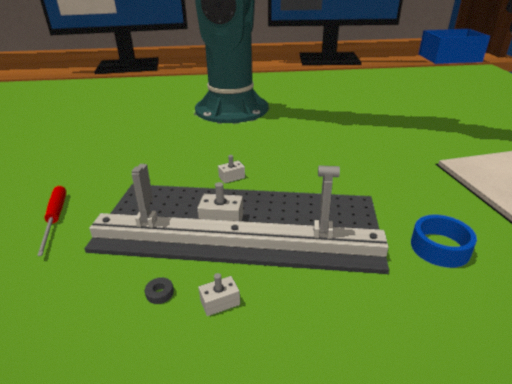

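View pics/top0.png

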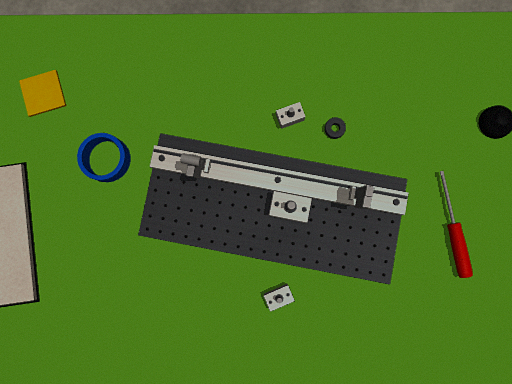

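View pics/wrist0.png

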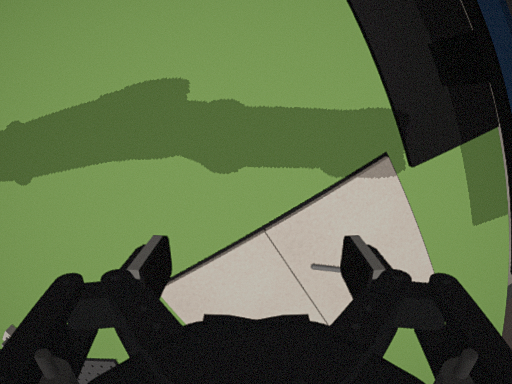

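```bash
cat > h.py <<'E'
import numpy as np,cv2
def load(n): return np.load(n,allow_pickle=True).item()
def ray(c,u,v):
    d=np.array([(u-c["cx"])/c["fx"],(v-c["cy"])/c["fy"],1.]);R=c["R"];return -R.T@c["t"],R.T@d
def plane(c,u,v,z):
    o,d=ray(c,u,v);return o+d*(z-o[2])/d[2]
def tri(*cs):
    A=np.zeros((3,3));b=np.zeros(3)
    for c,u,v in cs:
        o,d=ray(c,u,v);d=d/np.linalg.norm(d);P=np.eye(3)-np.outer(d,d);A+=P;b+=P@o
    X=np.linalg.solve(A,b);return X
def proj(c,X):
    p=c["R"]@np.asarray(X,float)+c["t"];return np.array([c["fx"]*p[0]/p[2]+c["cx"],c["fy"]*p[1]/p[2]+c["cy"]])
E
python3 - <<'E'
from h import *
t=load("top0.npy")["frame"];s=load("scene0.npy")["frame"]
def crop(im,x0,y0,x1,y1,k,n):
    o=cv2.resize(im[y0:y1,x0:x1],None,fx=k,fy=k,interpolation=cv2.INTER_CUBIC);cv2.imwrite("pics/"+n,o)
crop(t,135,125,265,215,6,"tA.png")
crop(t,260,150,420,240,5,"tB.png")
crop(s,290,160,400,275,5,"sA.png")
crop(s,80,155,250,265,4.5 and 4,"sB.png")
E
```

```text
(no output)
```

View pics/tA.png

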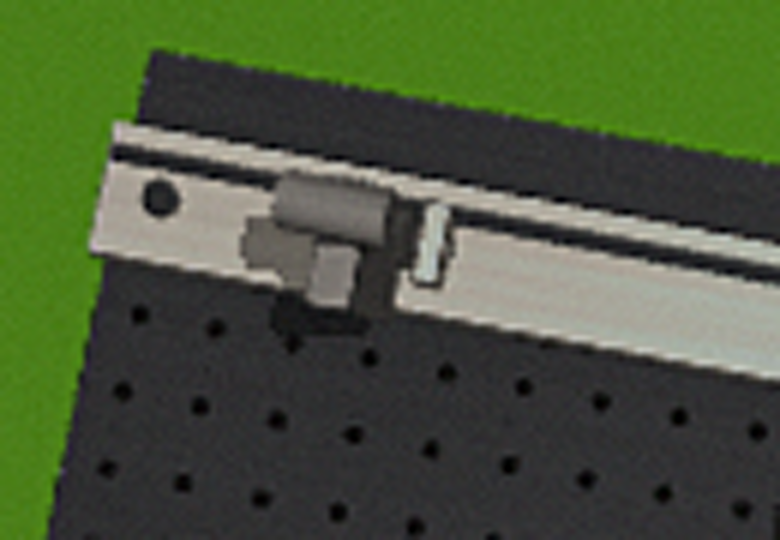

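View pics/tB.png

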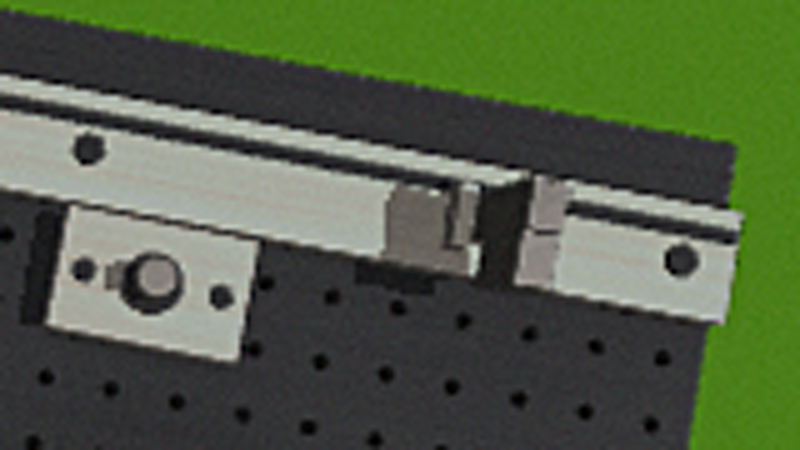

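View pics/sA.png

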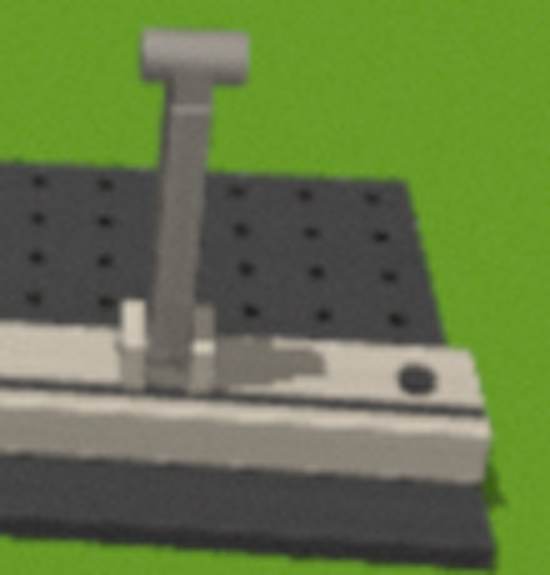

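View pics/sB.png

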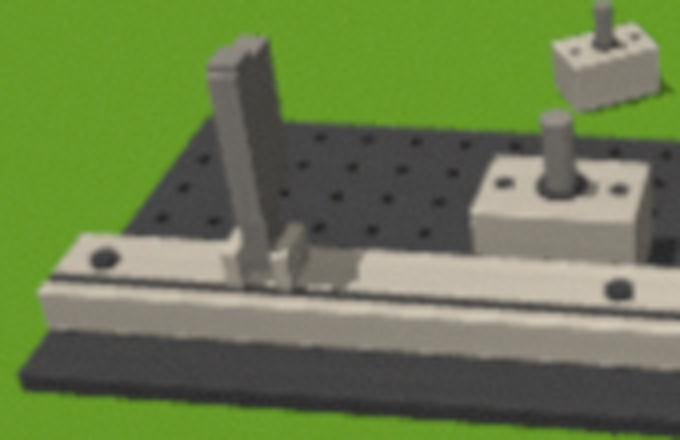

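```bash
cat >> h.py <<'E'
E
python3 - <<'E'
from h import *
t=load("top0.npy");s=load("scene0.npy")
a=plane(t,150.3,166.7,.03);b=plane(t,404.4,214.4,.03)
print("fence front",a,b,np.linalg.norm(a-b))
ey=(a-b)/np.linalg.norm(a-b);ey[2]=0;ex=np.array([ey[1],-ey[0],0]);print("ey",ey,"ex",ex,np.degrees(np.arctan2(ey[1],ey[0])))
sA=lambda u,v:(290+u/5,160+v/5)
sB=lambda u,v:(80+u/4,155+v/4)
tA=lambda u,v:(135+u/6,125+v/6)
tB=lambda u,v:(260+u/5,150+v/5)
L=lambda X:np.array([ex@(X-b),ey@(X-b),X[2]])
# fence ends via scene
print("scene fence +y back top corner",L(plane(s,*sA(488,432),.03)))
g=tri((t,*tA(330,209)),(s,*sA(194,55)));print("grip",g,L(g))
print("bracket foot scene",L(plane(s,*sA(167,388),.03)))
for q in [(68,207),(258,240),(240,360),(47,325),(153,283)]:
    X=plane(t,*tB(*q),.05);print("blk",X,L(X))
X=tri((t,*tB(158,272)),(s,*sB(557,117)));print("post top",X,L(X))
X=tri((t,*tB(68,207)),(s,*sB(652,165)));print("cor",X,L(X))
X=tri((t,*tB(258,240)),(s,*sB(473,209)));print("cor?",X,L(X))
X=tri((t,*tB(545,205)),(s,*sB(240,55)));print("plain top",X,L(X))
E
```

```text
fence front [0.64828003 0.23322766 0.03      ] [ 0.56056841 -0.23597243  0.03      ] 0.477328034172757
ey [0.18375543 0.982972   0.        ] ex [ 0.982972   -0.18375543  0.        ] 79.41142031856195
scene fence +y back top corner [0.04192222 0.48051347 0.03      ]
grip [0.64250626 0.13889369 0.13910264] [0.01165892 0.38353942 0.13910264]
bracket foot scene [0.03045294 0.38471096 0.03      ]
blk [0.60039592 0.00309277 0.05      ] [-0.0047802   0.24231292  0.05      ]
blk [ 0.5886289  -0.06504435  0.05      ] [-0.00382629  0.17317378  0.05      ]
blk [ 0.54563405 -0.05834666  0.05      ] [-0.04731976  0.17185689  0.05      ]
blk [0.55791722 0.0105633  0.05      ] [-0.04790832  0.24185054  0.05      ]
blk [ 0.57308341 -0.02739295  0.05      ] [-0.02602572  0.20732748  0.05      ]
post top [ 0.57472533 -0.02551853  0.08446601] [-0.02475619  0.2094717   0.08446601]
cor [0.59821329 0.00889853 0.07378769] [-0.00799251  0.24761874  0.07378769]
cor? [ 0.58851314 -0.06299602  0.04991692] [-0.00431647  0.17516596  0.04991692]
plain top [ 0.59296258 -0.14526025  0.13099251] [0.0151737  0.09512014 0.13099251]
```

Emit:
servo_tool([
  [[-21.36, -13.64, 0], [0, 0, -2.56], -1],
  [[-21.36, -13.64, 0], [0, 0, -2.56], -1],
  [[-21.36, -13.64, 0], [0, 0, -2.56], -1],
  [[-21.36, -13.64, 0], [0, 0, -2.56], -1],
  [[-21.36, -13.64, 0], [0, 0, -2.56], -1],
  [[-21.36, -13.64, 0], [0, 0, -2.56], -1],
  [[-21.36, -13.64, 0], [0, 0, -2.56], -1],
  [[-21.36, -13.64, 0], [0, 0, -2.56], -1],
  [[-21.36, -13.64, 0], [0, 0, -2.56], -1],
  [[-21.36, -13.64, 0], [0, 0, -2.56], -1],
  [[-21.36, -13.64, 0], [0, 0, -2.56], -1],
  [[-21.36, -13.64, 0], [0, 0, -2.56], -1],
  [[-21.36, -13.64, 0], [0, 0, -2.56], -1],
  [[-21.36, -13.64, 0], [0, 0, -2.56], -1],
  [[-21.36, -13.64, 0], [0, 0, -2.56], -1],
  [[-21.36, -13.64, 0], [0, 0, -2.56], -1],
  [[-21.36, -13.64, 0], [0, 0, -2.56], -1],
  [[-21.36, -13.64, 0], [0, 0, -2.56], -1],
], force=40)

```text
clock: 1.95
ee_pos: [0.6419, 0.1419, 0.2313]
tool_rot: [[-0.983, 0.182, -0.0], [0.182, 0.983, 0.001], [0.001, 0.0, -1.0]]
force: [0.7, -0.3, -0.5]
finger_gap: 0.0851
```

```bash
cat >> h.py <<'E'
def snap(n,f):
    from bench import status,cams
    s=status.observe();c=cams.capture(n);c["ee"]=s["ee_pos"];c["rot"]=s["tool_rot"];np.save(f+".npy",c,allow_pickle=True)
    cv2.imwrite(f"pics/{f}.png",c["frame"]);return c
def wray(c,u,v):
    dx,dy=u-c["cx"],v-c["cy"];r=np.hypot(dx,dy);th=r/c["fx"]
    d=np.array([np.sin(th)*dx/r,np.sin(th)*dy/r,np.cos(th)]);M=c["mount"]
    return c["rot"]@M[:3,3]+c["ee"], c["rot"]@(M[:3,:3]@d)
def wplane(c,u,v,z):
    o,d=wray(c,u,v);return o+d*(z-o[2])/d[2]
def wproj(c,X):
    M=c["mount"];p=c["rot"].T@(np.asarray(X,float)-c["ee"]);p=M[:3,:3].T@(p-M[:3,3])
    r=np.hypot(p[0],p[1]);th=np.arctan2(r,p[2]);return np.array([c["cx"]+c["fx"]*th*p[0]/r,c["cy"]+c["fx"]*th*p[1]/r])
ey=np.array([.18376,.98297,0]);ex=np.array([.98297,-.18376,0]);b=np.array([.56057,-.23597,0])
L=lambda X:np.array([ex@(X-b),ey@(X-b),X[2]])
W=lambda l:b+ex*l[0]+ey*l[1]+np.array([0,0,l[2]])
E
python3 - <<'E'
from h import *
c=snap("wrist","w1")
for l in [(0.0117,.384,.139),(0,.4784,.03),(0,.2,.03),(.0117,.369,.139),(.0117,.399,.139),(0,.384,.03)]: print(l,wproj(c,W(l)))
E
```

```text
(0.0117, 0.384, 0.139) [251.78612793 196.21397937]
(0, 0.4784, 0.03) [331.94971179 161.52671391]
(0, 0.2, 0.03) [108.82232548 162.93324746]
(0.0117, 0.369, 0.139) [233.58054457 196.16892563]
(0.0117, 0.399, 0.139) [270.01964383 196.24746658]
(0, 0.384, 0.03) [252.9642833  160.68456164]
```

View pics/w1.png

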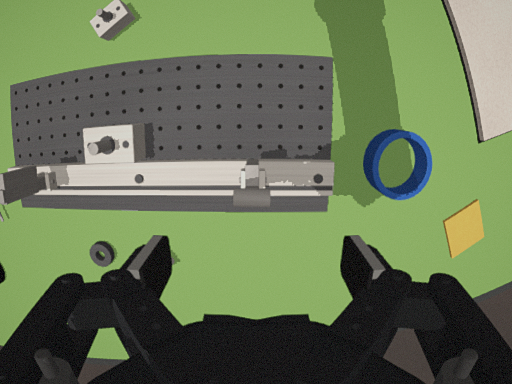

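Emit:
servo_tool([
  [[-0.09, -0.1, 1.2], [0, 0, 0], -1],
  [[-0.09, -0.1, 2.4], [0, 0, 0], -0.6],
  [[-0.09, -0.1, 3.6], [0, 0, 0], -0.4],
  [[-0.09, -0.1, 4.49], [0, 0, 0], -0.3],
  [[-0.09, -0.1, 4.49], [0, 0, 0], -0.3],
  [[-0.09, -0.1, 4.49], [0, 0, 0], -0.3],
  [[-0.09, -0.1, 4.49], [0, 0, 0], -0.3],
])

```text
clock: 2.7
ee_pos: [0.6456, 0.1377, 0.1207]
tool_rot: [[-0.983, 0.184, 0.003], [0.184, 0.983, 0.001], [-0.003, 0.001, -1.0]]
force: [0.9, -0.0, 0.4]
finger_gap: 0.0556
```

```bash
python3 - <<'E'
from h import *
c=snap("scene","s2");cv2.imwrite("pics/s2z.png",cv2.resize(c["frame"][120:260,250:400],None,fx=4,fy=4))
c=snap("wrist","w2");print(c["ee"],L(c["ee"]))
E
```

```text
[0.64569127 0.13767195 0.12085267] [0.01501121 0.38292071 0.12085267]
```

View pics/s2z.png

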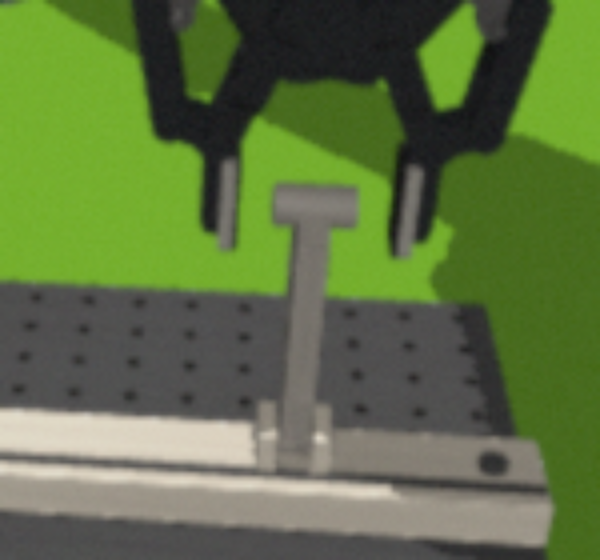

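View pics/w2.png

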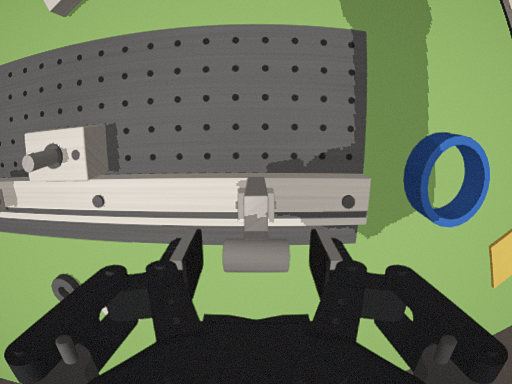

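Emit:
servo_tool([
  [[0.06, 0, 0], [0, 0, 0], 0.1],
  [[0.06, 0, 0], [0, 0, 0], 0.3],
  [[0.06, 0, 0], [0, 0, 0], 1],
  [[0.06, 0, 0], [0, 0, 0], 1],
  [[0.06, 0, 0], [0, 0, 0], 1],
  [[0.06, 0, 0], [0, 0, 0], 1],
], force=40)

```text
clock: 3.4
ee_pos: [0.6433, 0.1381, 0.1201]
tool_rot: [[-0.983, 0.184, 0.001], [0.184, 0.983, 0.001], [-0.001, 0.001, -1.0]]
force: [-1.9, 0.7, 6.1]
finger_gap: 0.029
```

```bash
python3 - <<'E'
from h import *
c=snap("scene","s3");cv2.imwrite("pics/s3z.png",cv2.resize(c["frame"][120:260,250:400],None,fx=4,fy=4))
c=snap("wrist","w3");print(c["ee"],L(c["ee"]))
E
```

```text
[0.64332303 0.13814218 0.12007784] [0.0125969  0.38294774 0.12007784]
```

View pics/s3z.png

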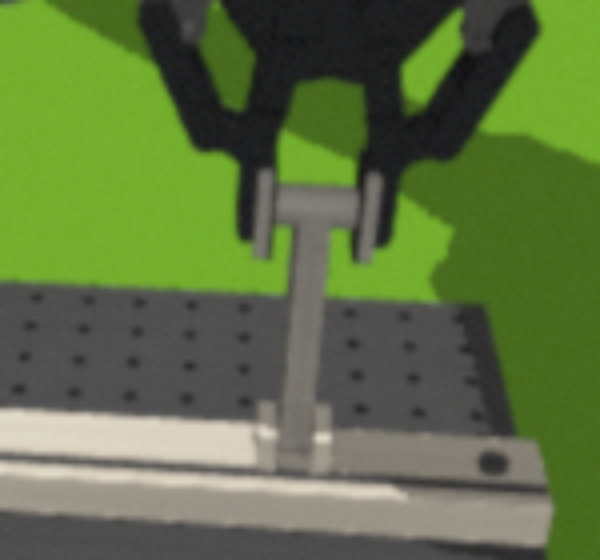

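View pics/w3.png

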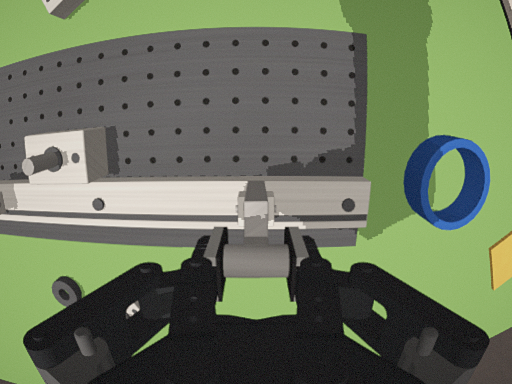

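Emit:
servo_tool([
  [[0.27, 0, 0.03], [0, 0, 0], 1],
  [[0.54, 0, 0.08], [0, 0, 0], 1],
  [[0.82, 0, 0.14], [0, 0, 0], 1],
  [[1.08, 0, 0.23], [0, 0, 0], 1],
  [[1.34, 0, 0.34], [0, 0, 0], 1],
  [[1.59, 0, 0.46], [0, 0, 0], 1],
  [[1.84, 0, 0.6], [0, 0, 0], 1],
  [[2.07, 0, 0.76], [0, 0, 0], 1],
  [[2.29, 0, 0.93], [0, 0, 0], 1],
  [[2.5, 0, 1.12], [0, 0, 0], 1],
  [[2.5, 0, 1.12], [0, 0, 0], 1],
])

```text
clock: 4.6
ee_pos: [0.5801, 0.1499, 0.0901]
tool_rot: [[-0.983, 0.184, -0.002], [0.184, 0.983, 0.0], [0.002, 0.0, -1.0]]
force: [1.9, 3.4, 2.2]
finger_gap: 0.0294
```

```bash
python3 - <<'E'
from h import *
c=snap("scene","s4");cv2.imwrite("pics/s4z.png",cv2.resize(c["frame"][100:260,230:400],None,fx=4,fy=4))
from bench import status;s=status.observe();print(L(s["ee_pos"]),s["force"],s["finger_gap"])
E
```

```text
[-0.05152487  0.38285972  0.0902936 ] [1.15612334 3.01355787 1.74142248] 0.029560623776194526
```

View pics/s4z.png

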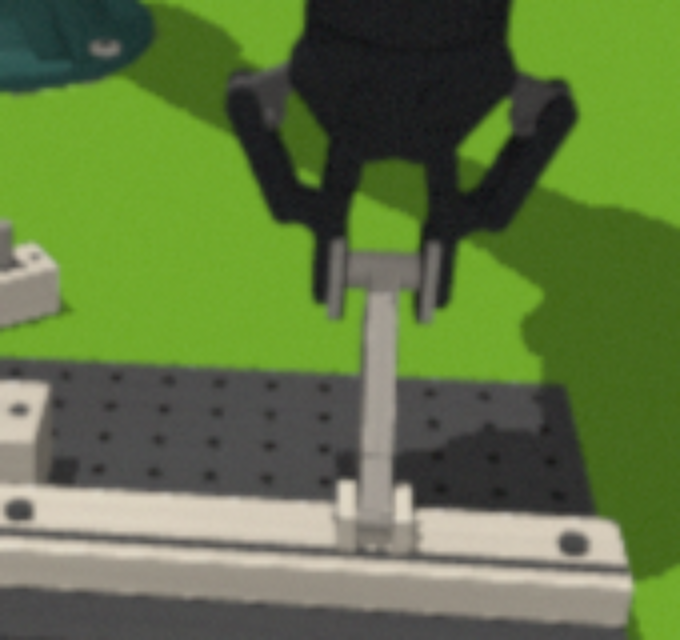

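Emit:
servo_tool([
  [[0.22, 0, 0.23], [0, 0, 0], 1],
  [[0.42, 0, 0.48], [0, 0, 0], 1],
  [[0.6, 0, 0.74], [0, 0, 0], 1],
  [[0.76, 0, 1.02], [0, 0, 0], 1],
  [[0.9, 0, 1.31], [0, 0, 0], 1],
  [[1.01, 0, 1.61], [0, 0, 0], 1],
  [[1.1, 0, 1.92], [0, 0, 0], 1],
  [[1.16, 0, 2.23], [0, 0, 0], 1],
  [[1.2, 0, 2.55], [0, 0, 0], 1],
  [[1.21, 0, 2.87], [0, 0, 0], 1],
  [[1.21, 0, 2.93], [0, 0, 0], 1],
  [[1.21, 0, 2.93], [0, 0, 0], 1],
  [[1.21, 0, 2.93], [0, 0, 0], 1],
])

```text
clock: 5.95
ee_pos: [0.5509, 0.1553, 0.0168]
tool_rot: [[-0.983, 0.183, -0.002], [0.183, 0.983, 0.0], [0.002, -0.0, -1.0]]
force: [-0.1, 5.6, 2.2]
finger_gap: 0.0289
```

```bash
python3 - <<'E'
from h import *
c=snap("scene","s5");cv2.imwrite("pics/s5z.png",cv2.resize(c["frame"][100:260,230:400],None,fx=4,fy=4))
from bench import status;s=status.observe();print(L(s["ee_pos"]),s["force"],s["finger_gap"])
E
```

```text
[-0.08142332  0.3828159   0.01686003] [-0.32487131  6.09020479  2.27665766] 0.029153655028876818
```

View pics/s5z.png

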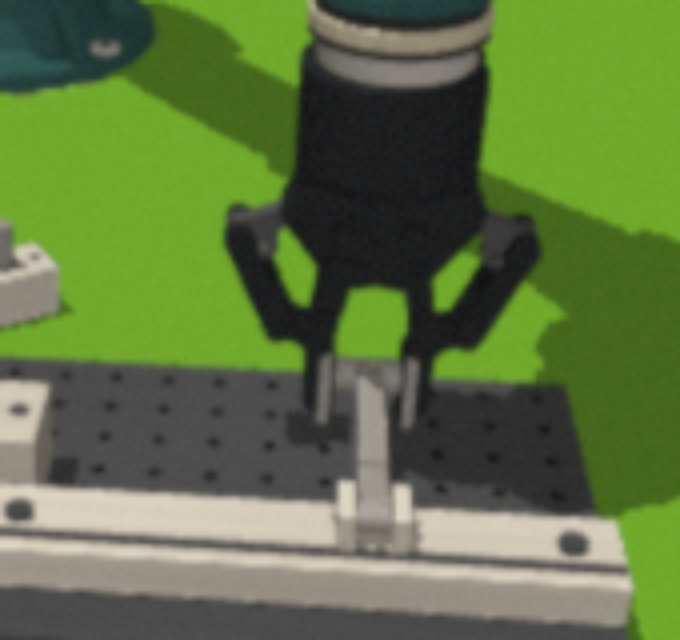

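Emit:
servo_tool([
  [[0, 0, 0.06], [0, 0, 0], 1],
  [[0, 0, 0.12], [0, 0, 0], 1],
  [[0, 0, 0.12], [0, 0, 0], 1],
])

```text
clock: 6.3
ee_pos: [0.5509, 0.1553, 0.0154]
tool_rot: [[-0.983, 0.183, -0.002], [0.183, 0.983, 0.0], [0.002, 0.0, -1.0]]
force: [-2.8, 4.5, 14.4]
finger_gap: 0.0294
```

```bash
python3 - <<'E'
from h import *
c=snap("scene","s6");s=snap("scene","s6b");t=snap("wrist","w6")
cv2.imwrite("pics/w6z.png",cv2.resize(t["frame"][150:350,150:360],None,fx=3.5,fy=3))
from bench import status;s=status.observe();print(L(s["ee_pos"]),s["force"],s["finger_gap"])
c=snap("scene","s6");cv2.imwrite("pics/s6z.png",cv2.resize(c["frame"][170:250,290:370],None,fx=7,fy=7,interpolation=cv2.INTER_CUBIC))
for l in [(-.08,.384,.04),(-.08,.384,.048),(-.068,.384,.05),(-.002,.384,.05)]:print(l,(proj(c,W(l))-[290,170])*7)
E
```

```text
[-0.08139571  0.38284126  0.01541021] [-3.36353435  4.74773904 15.41394572] 0.029260457175821326
(-0.08, 0.384, 0.04) [220.9751523  167.33848174]
(-0.08, 0.384, 0.048) [223.41510867 141.01965917]
(-0.068, 0.384, 0.05) [225.34699195 159.96086927]
(-0.002, 0.384, 0.05) [233.35295254 315.41683073]
```

View pics/s6z.png

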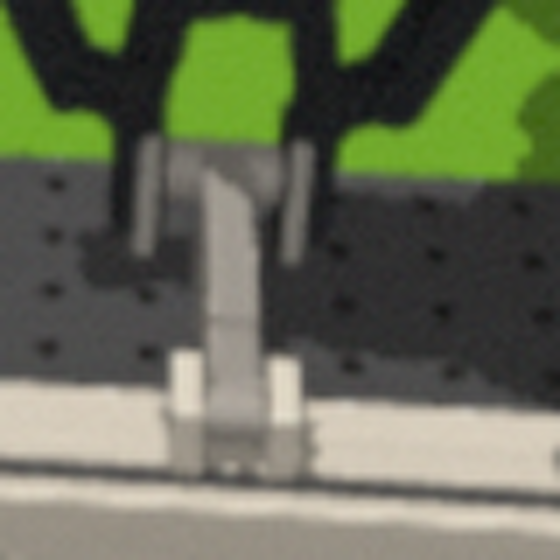

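View pics/w6z.png

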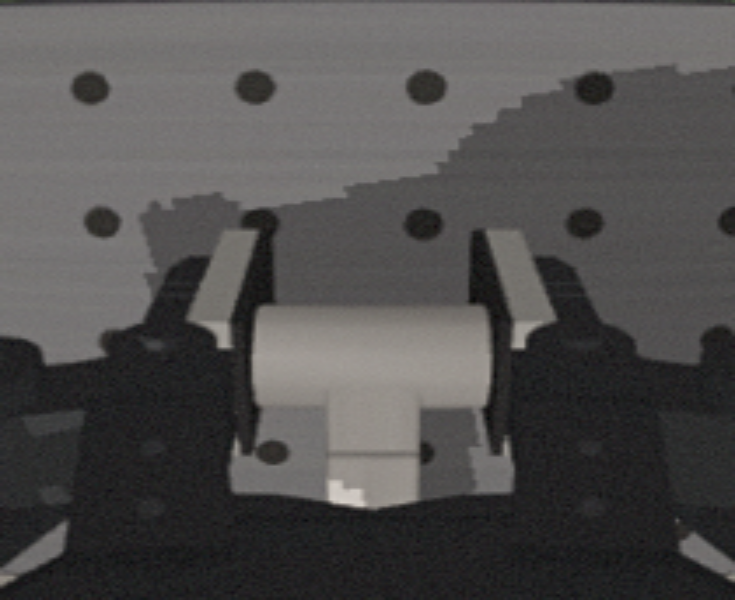

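Emit:
servo_tool([
  [[0, 0, 0], [0, 0, 0], -0.3],
  [[0, 0, 0], [0, 0, 0], -0.3],
  [[0, 0, 0], [0, 0, 0], -0.3],
  [[0, 0, -1.2], [0, 0, 0], -0.3],
  [[0, 0, -2.8], [0, 0, 0], -0.3],
  [[0, 0, -4.4], [0, 0, 0], -0.3],
  [[0, 0, -5.4], [0, 0, 0], -0.3],
  [[-1.2, -2, -5.4], [0, 0, 0], -0.3],
  [[-2.24, -4, -5.4], [0, 0, 0], -0.5],
  [[-2.24, -5.5, -5.4], [0, 0, 0], -0.5],
  [[-2.24, -7, -5.4], [0, 0, 0], -0.5],
  [[-2.24, -7, -5.4], [0, 0, 0], -0.5],
  [[-2.24, -7, -5.4], [0, 0, 0], -0.5],
  [[-2.24, -7, -5.4], [0, 0, 0], -0.5],
])

```text
clock: 7.9
ee_pos: [0.5743, -0.0265, 0.1493]
tool_rot: [[-0.983, 0.183, -0.001], [0.183, 0.983, 0.001], [0.001, 0.001, -1.0]]
force: [0.5, 0.0, 0.2]
finger_gap: 0.0639
```

```bash
python3 - <<'E'
from h import *
c=snap("scene","s7");w=snap("wrist","w7");print(L(w["ee"]))
for l in [(-.0255,.208,.085),(-.0475,.173,.05),(-.0025,.173,.05),(-.0475,.243,.05),(-.0025,.243,.05),(-.08,.384,.048),(-.068,.378,.05)]:print(l,wproj(w,W(l)))
E
```

```text
[-0.02495763  0.20908031  0.14944442]
(-0.0255, 0.208, 0.085) [253.02634502 204.57891907]
(-0.0475, 0.173, 0.05) [211.34371999 166.36564969]
(-0.0025, 0.173, 0.05) [213.25705636 217.3056644 ]
(-0.0475, 0.243, 0.05) [295.49194587 166.49169742]
(-0.0025, 0.243, 0.05) [293.57255948 217.48506428]
(-0.08, 0.384, 0.048) [441.10338207 135.71034251]
(-0.068, 0.378, 0.05) [436.28032252 148.20293073]
```

View pics/w7.png

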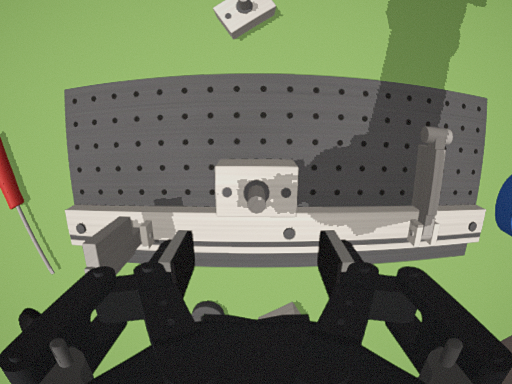

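View pics/s7.png

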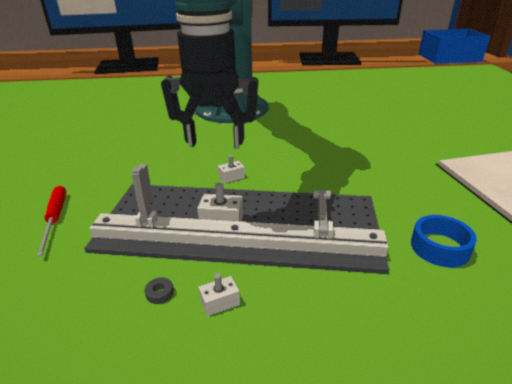

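```bash
python3 - <<'E'
from h import *
w=load("w7.npy")
cv2.imwrite("pics/w7z.png",cv2.resize(w["frame"][145:250,190:325],None,fx=5.5,fy=5.5,interpolation=cv2.INTER_CUBIC))
for l in [(0,.1,.03),(0,.14,.03),(0,.28,.03),(0,.0,.03),(0,.4774,.03)]:print(l,wproj(w,W(l)))
E
```

```text
(0, 0.1, 0.03) [143.35871399 211.44732381]
(0, 0.14, 0.03) [182.14331736 212.09780333]
(0, 0.28, 0.03) [329.17677153 212.36383554]
(0, 0.0, 0.03) [ 62.85629002 209.27405963]
(0, 0.4774, 0.03) [483.69411489 208.77285936]
```

View pics/w7z.png

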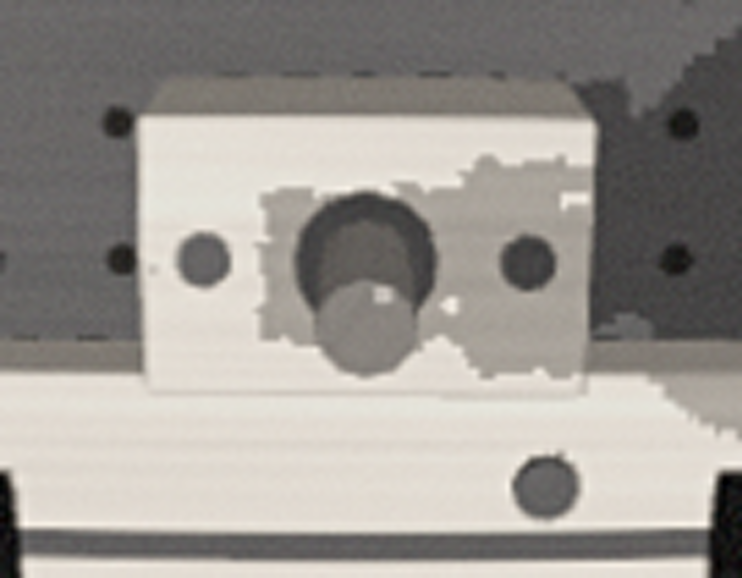

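Emit:
servo_tool([
  [[0, 0.05, 1], [0, 0, 0], -0.5],
  [[0, 0.05, 2], [0, 0, 0], -0.5],
  [[0, 0.05, 3], [0, 0, 0], -0.5],
  [[0, 0.05, 3.72], [0, 0, 0], -0.5],
  [[0, 0.05, 3.72], [0, 0, 0], -0.2],
  [[0, 0.05, 3.72], [0, 0, 0], 0.1],
  [[0, 0.05, 3.72], [0, 0, 0], 0.3],
  [[0, 0.05, 3.72], [0, 0, 0], 0.5],
  [[0, 0.05, 3.72], [0, 0, 0], 1],
  [[0, 0.05, 3.72], [0, 0, 0], 1],
  [[0, 0.05, 3.72], [0, 0, 0], 1],
], force=40)

```text
clock: 9.1
ee_pos: [0.5757, -0.026, 0.0578]
tool_rot: [[-0.983, 0.184, 0.002], [0.184, 0.983, 0.001], [-0.002, 0.001, -1.0]]
force: [0.5, 1.1, 6.3]
finger_gap: 0.0123
```

```bash
python3 - <<'E'
from h import *
c=snap("scene","s8");w=snap("wrist","w8");print(L(w["ee"]))
cv2.imwrite("pics/s8z.png",cv2.resize(c["frame"][130:260,130:270],None,fx=4.5,fy=4.5))
E
```

```text
[-0.02371109  0.20915461  0.05776171]
```

View pics/w8.png

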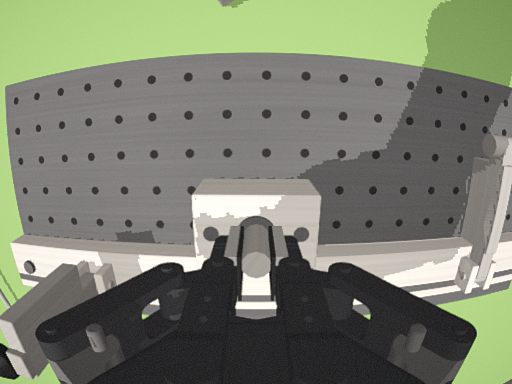

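View pics/s8z.png

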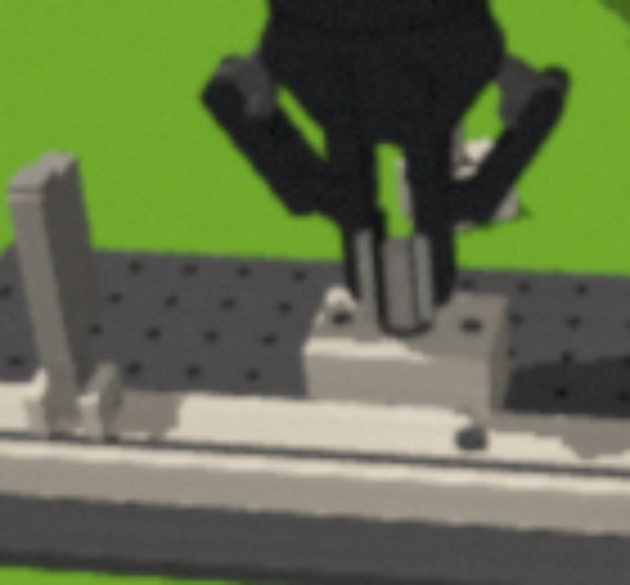

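Emit:
servo_tool([
  [[0, 0.2, 0], [0, 0, 0], 1],
  [[0, 0.6, 0], [0, 0, 0], 1],
  [[0, 1.0, 0], [0, 0, 0], 1],
  [[0, 1.4, 0], [0, 0, 0], 1],
  [[0, 1.8, 0], [0, 0, 0], 1],
  [[0, 2.2, 0], [0, 0, 0], 1],
  [[0, 2.6, 0], [0, 0, 0], 1],
  [[0, 3.0, 0], [0, 0, 0], 1],
  [[0, 3.4, 0], [0, 0, 0], 1],
  [[0, 3.8, 0], [0, 0, 0], 1],
  [[0, 4.2, 0], [0, 0, 0], 1],
  [[0, 4.6, 0], [0, 0, 0], 1],
  [[0, 4.9, 0], [0, 0, 0], 1],
  [[0, 5.0, 0], [0, 0, 0], 1],
  [[0, 5.0, 0], [0, 0, 0], 1],
])

```text
clock: 10.7
ee_pos: [0.598, 0.0913, 0.0579]
tool_rot: [[-0.982, 0.187, -0.0], [0.187, 0.982, -0.005], [-0.001, -0.005, -1.0]]
force: [-1.4, -6.4, 8.4]
finger_gap: 0.0128
```

```bash
python3 - <<'E'
from h import *
c=snap("scene","s9");w=snap("wrist","w9");print(L(w["ee"]))
cv2.imwrite("pics/s9z.png",cv2.resize(c["frame"][130:260,240:390],None,fx=4.5,fy=4.5))
E
```

```text
[-0.02337508  0.32853312  0.05786278]
```

View pics/w9.png

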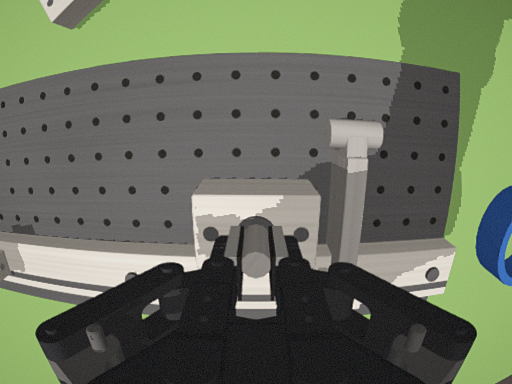

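View pics/s9z.png

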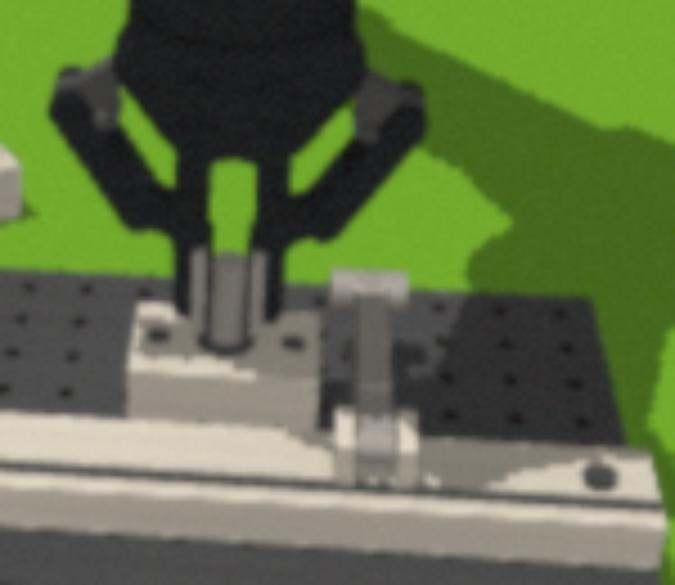

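Emit:
servo_tool([
  [[0, 0.1, 0], [0, 0, 0], 1],
  [[0, 0.2, 0], [0, 0, 0], 1],
  [[0, 0.3, 0], [0, 0, 0], 1],
  [[0, 0.4, 0], [0, 0, 0], 1],
  [[0, 0.5, 0], [0, 0, 0], 1],
  [[0, 0.5, 0], [0, 0, 0], 1],
])

```text
clock: 11.4
ee_pos: [0.6002, 0.1025, 0.0579]
tool_rot: [[-0.982, 0.188, -0.001], [0.188, 0.982, -0.006], [-0.0, -0.006, -1.0]]
force: [-1.1, -8.0, 10.5]
finger_gap: 0.0128
```

```bash
python3 - <<'E'
from h import *
w=snap("wrist","w10");print(L(w["ee"]))
cv2.imwrite("pics/w10z.png",cv2.resize(w["frame"][100:300,180:400],None,fx=3.5,fy=3))
E
```

```text
[-0.02327542  0.33994463  0.05794601]
```

View pics/w10z.png

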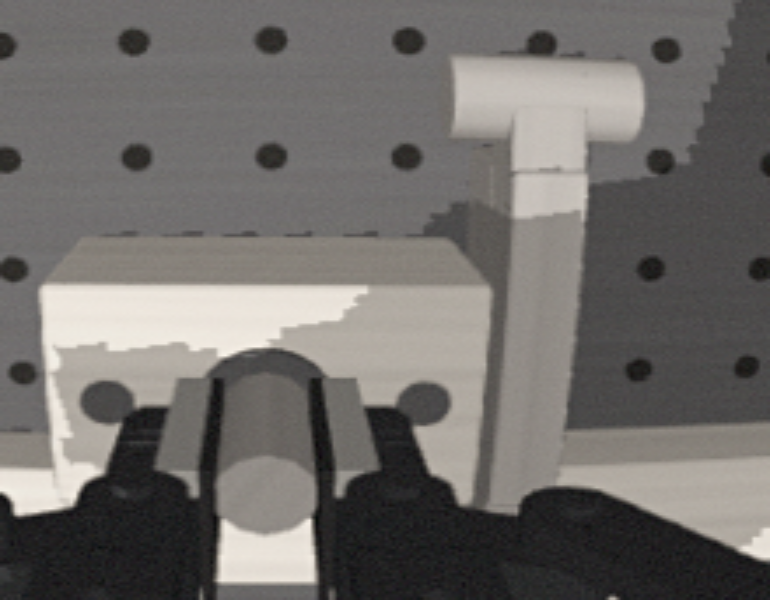

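Emit:
servo_tool([
  [[0, 0.1, 0], [0, 0, 0], 1],
  [[0, 0.15, 0], [0, 0, 0], 1],
  [[0, 0.2, 0], [0, 0, 0], 1],
  [[0, 0.2, 0], [0, 0, 0], 1],
])

```text
clock: 11.85
ee_pos: [0.6006, 0.1046, 0.0581]
tool_rot: [[-0.982, 0.19, -0.002], [0.19, 0.982, -0.009], [0.0, -0.01, -1.0]]
force: [-2.5, -11.9, 12.5]
finger_gap: 0.0123
```

```bash
python3 - <<'E'
from h import *
w=snap("wrist","w11");print(L(w["ee"]))
cv2.imwrite("pics/w11z.png",cv2.resize(w["frame"][100:300,180:400],None,fx=3.5,fy=3))
E
```

```text
[-0.02321776  0.34212828  0.05805465]
```

View pics/w11z.png

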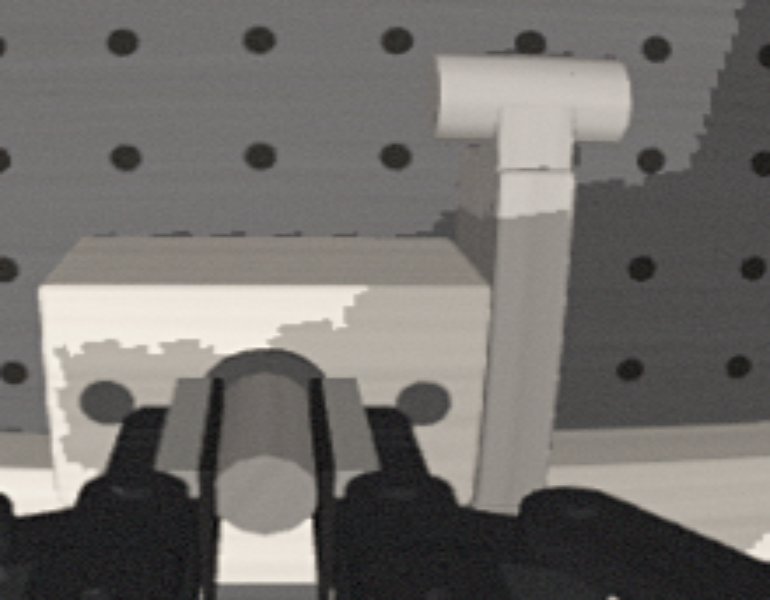

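Emit:
servo_tool([
  [[0, 0.08, 0], [0, 0, 0], 1],
  [[0, 0.1, 0], [0, 0, 0], 1],
  [[0, 0.1, 0], [0, 0, 0], 1],
  [[0, 0, 0], [0, 0, 0], 1],
  [[0, -0.1, 0], [0, 0, 0], 1],
  [[0, -0.2, 0], [0, 0, 0], 1],
])

```text
clock: 12.5
ee_pos: [0.6005, 0.1039, 0.0578]
tool_rot: [[-0.982, 0.188, 0.0], [0.188, 0.982, -0.004], [-0.001, -0.004, -1.0]]
force: [-0.3, -2.9, 5.4]
finger_gap: 0.0127
```

```bash
python3 - <<'E'
from h import *
w=snap("wrist","w12");print(L(w["ee"]))
cv2.imwrite("pics/w12z.png",cv2.resize(w["frame"][100:300,180:400],None,fx=3.5,fy=3))
E
```

```text
[-0.02321153  0.34146211  0.05779719]
```

View pics/w12z.png

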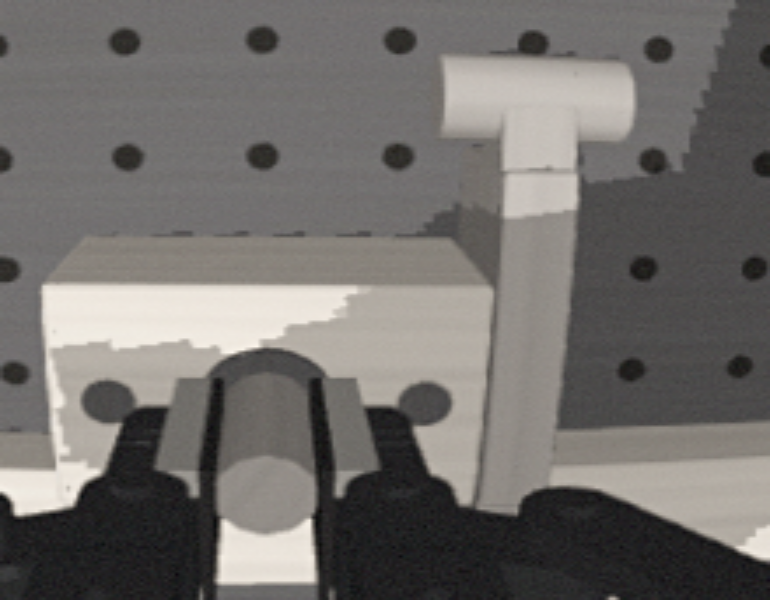

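Emit:
servo_tool([
  [[0, -0.2, 0], [0, 0, 0], 0.6],
  [[0, -0.2, 0], [0, 0, 0], 0.3],
  [[0, -0.2, 0], [0, 0, 0], 0],
  [[0, -0.2, 0], [0, 0, 0], -0.1],
  [[0, -0.2, -0.6], [0, 0, 0], -0.2],
  [[0, -0.2, -1.6], [0, 0, 0], -0.3],
  [[0, -0.2, -2.8], [0, 0, 0], -0.3],
  [[0, -0.2, -3.8], [0, 0, 0], -0.3],
  [[1.6, 0.8, -3.8], [0, 0, 0], -0.3],
  [[2.32, 1.6, -3.8], [0, 0, 0], -0.3],
  [[2.32, 1.6, -3.8], [0, 0, 0], -0.3],
  [[2.32, 1.6, -3.8], [0, 0, 0], -0.3],
])

```text
clock: 13.75
ee_pos: [0.5506, 0.1596, 0.1528]
tool_rot: [[-0.983, 0.182, 0.001], [0.182, 0.983, 0.001], [-0.001, 0.001, -1.0]]
force: [1.2, 0.0, -1.3]
finger_gap: 0.0555
```

```bash
python3 - <<'E'
from h import *
w=snap("wrist","w13");c=snap("scene","s13");print(L(w["ee"]))
cv2.imwrite("pics/s13z.png",cv2.resize(c["frame"][150:260,240:390],None,fx=4.5,fy=4.5))
for l in [(-.08,.383,.048),(-.045,.307,.05),(-.045,.377,.05),(0,.377,.05),(0,.307,.05),(0,.4774,.03),(0,.2,.03)]:print(l,wproj(w,W(l)))
E
```

```text
[-0.08253941  0.38699778  0.15277814]
(-0.08, 0.383, 0.048) [250.03774374 193.51463931]
(-0.045, 0.307, 0.05) [167.74791941 230.52152433]
(-0.045, 0.377, 0.05) [243.45728003 231.77897565]
(0, 0.377, 0.05) [244.14507478 274.76959444]
(0, 0.307, 0.05) [172.86364047 272.59295102]
(0, 0.4774, 0.03) [341.41934187 262.74636457]
(0, 0.2, 0.03) [ 89.59051355 256.76578103]
```

View pics/w13.png

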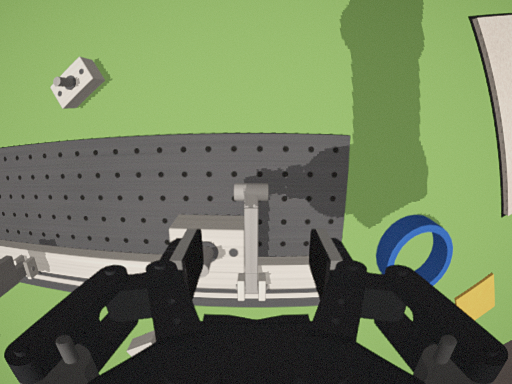

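View pics/s13z.png

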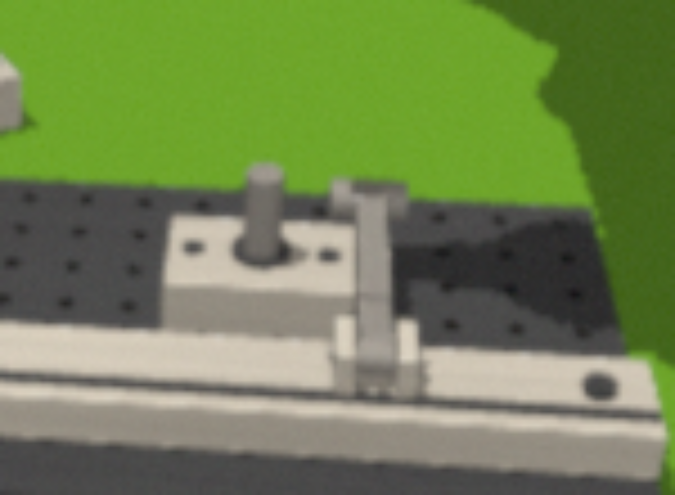

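Emit:
servo_tool([
  [[-0.04, -0.17, 1.4], [0, 0, 0], -0.3],
  [[-0.04, -0.17, 2.8], [0, 0, 0], -0.3],
  [[-0.04, -0.17, 4.0], [0, 0, 0], -0.3],
  [[-0.04, -0.17, 5.0], [0, 0, 0], -0.3],
  [[-0.04, -0.17, 5.45], [0, 0, 0], -0.3],
  [[-0.04, -0.17, 5.45], [0, 0, 0], -0.3],
  [[-0.04, -0.17, 5.45], [0, 0, 0], 0.1],
  [[-0.04, -0.17, 5.45], [0, 0, 0], 0.4],
  [[-0.04, -0.17, 5.45], [0, 0, 0], 1],
  [[-0.04, -0.17, 5.45], [0, 0, 0], 1],
  [[-0.04, -0.17, 5.45], [0, 0, 0], 1],
], force=40)

```text
clock: 14.95
ee_pos: [0.5521, 0.1552, 0.0169]
tool_rot: [[-0.983, 0.184, 0.003], [0.184, 0.983, 0.002], [-0.003, 0.002, -1.0]]
force: [0.1, 1.7, 7.0]
finger_gap: 0.0293
```

```bash
python3 - <<'E'
from h import *
w=snap("wrist","w14");print(L(w["ee"]))
E
```

```text
[-0.08021217  0.38296445  0.01688671]
```

View pics/w14.png

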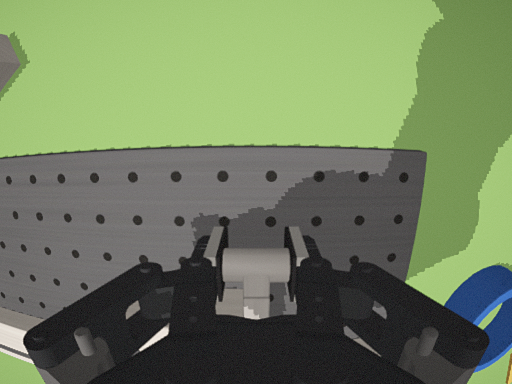

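Emit:
servo_tool([
  [[-0.02, 0, -0.36], [0, 0, 0], 1],
  [[-0.06, 0, -0.72], [0, 0, 0], 1],
  [[-0.14, 0, -1.07], [0, 0, 0], 1],
  [[-0.26, 0, -1.41], [0, 0, 0], 1],
  [[-0.4, 0, -1.74], [0, 0, 0], 1],
  [[-0.57, 0, -2.06], [0, 0, 0], 1],
  [[-0.77, 0, -2.36], [0, 0, 0], 1],
  [[-0.99, 0, -2.64], [0, 0, 0], 1],
  [[-1.21, 0, -2.87], [0, 0, 0], 1],
  [[-1.21, 0, -2.87], [0, 0, 0], 1],
])

```text
clock: 16.0
ee_pos: [0.5781, 0.1502, 0.0878]
tool_rot: [[-0.983, 0.183, -0.005], [0.183, 0.983, 0.001], [0.005, 0.0, -1.0]]
force: [-0.9, 4.5, -1.8]
finger_gap: 0.0293
```

```bash
python3 - <<'E'
from h import *
c=snap("scene","s15");cv2.imwrite("pics/s15z.png",cv2.resize(c["frame"][100:260,230:400],None,fx=3.7,fy=3.7))
from bench import status;s=status.observe();print(L(s["ee_pos"]),s["force"],s["finger_gap"])
E
```

```text
[-0.05390495  0.3828204   0.08763113] [-0.59006306  6.10072955 -2.09509924] 0.029079376661586935
```

View pics/s15z.png

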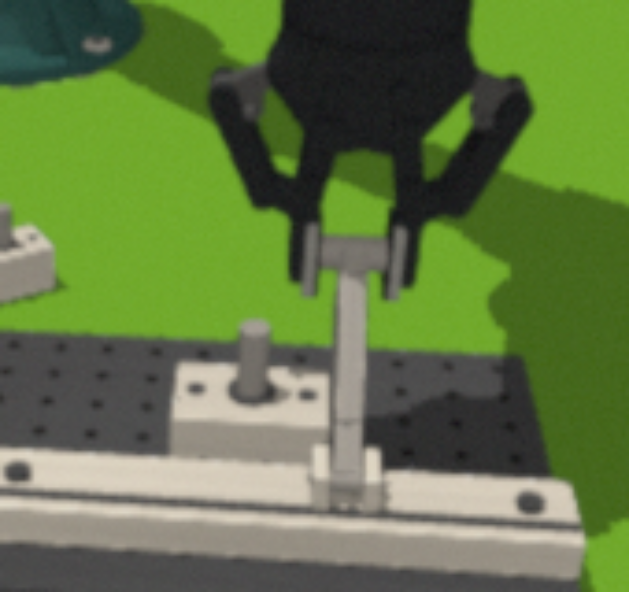

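Emit:
servo_tool([
  [[-0.24, 0, -0.22], [0, 0, 0], 1],
  [[-0.49, 0, -0.41], [0, 0, 0], 1],
  [[-0.76, 0, -0.58], [0, 0, 0], 1],
  [[-1.04, 0, -0.73], [0, 0, 0], 1],
  [[-1.34, 0, -0.86], [0, 0, 0], 1],
  [[-1.64, 0, -0.96], [0, 0, 0], 1],
  [[-1.95, 0, -1.04], [0, 0, 0], 1],
  [[-2.27, 0, -1.1], [0, 0, 0], 1],
  [[-2.5, 0, -1.12], [0, 0, 0], 1],
  [[-2.7, 0, -1.13], [0, 0, 0], 1],
  [[-2.7, 0, -1.13], [0, 0, 0], 1],
  [[-2.7, 0, -1.13], [0, 0, 0], 1],
])

```text
clock: 17.25
ee_pos: [0.6442, 0.1379, 0.1172]
tool_rot: [[-0.983, 0.184, -0.005], [0.184, 0.983, 0.002], [0.005, 0.001, -1.0]]
force: [-3.7, 4.3, 8.3]
finger_gap: 0.0292
```

```bash
python3 - <<'E'
from h import *
c=snap("scene","s16");cv2.imwrite("pics/s16z.png",cv2.resize(c["frame"][100:260,230:400],None,fx=3.7,fy=3.7))
from bench import status;s=status.observe();print(L(s["ee_pos"]),s["force"],s["finger_gap"])
E
```

```text
[0.01350759 0.38285222 0.11725323] [-3.39181351  3.97220354  8.01343918] 0.029145363533643914
```

View pics/s16z.png

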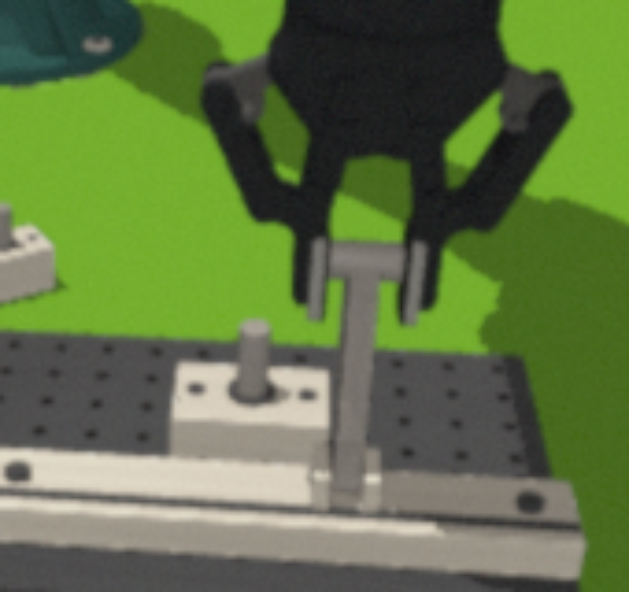

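Emit:
servo_tool([
  [[0, 0, 0], [0, 0, 0], 0.2],
  [[0, 0, 0], [0, 0, 0], -0.2],
  [[0, 0, 0], [0, 0, 0], -0.3],
  [[0, 0, 0], [0, 0, 0], -0.3],
  [[0, 0, -0.6], [0, 0, 0], -0.3],
  [[0, 0, -2], [0, 0, 0], -0.3],
  [[0, 0, -3.6], [0, 0, 0], -0.3],
  [[0, 0, -5], [0, 0, 0], -0.3],
  [[2, 0, -5], [0, 0, 0], -0.3],
  [[4, 0, -5], [0, 0, 0], -0.3],
  [[6, 4, -5], [0, 0, 0], -0.3],
  [[6, 6, -5], [0, 0, 0], -0.3],
  [[6, 6, -5], [0, 0, 0], -0.3],
  [[6, 6, -5], [0, 0, 0], -0.3],
  [[6, 6, -5], [0, 0, 0], -0.3],
])

```text
clock: 18.8
ee_pos: [0.5263, 0.3145, 0.2414]
tool_rot: [[-0.984, 0.179, 0.001], [0.179, 0.984, 0.002], [-0.0, 0.002, -1.0]]
force: [0.1, -0.6, -0.6]
finger_gap: 0.0555
```

```bash
python3 - <<'E'
from h import *
c=snap("scene","s17");t=snap("top","t17");w=snap("wrist","w17")
cv2.imwrite("pics/s17z.png",cv2.resize(c["frame"][130:270,80:400],None,fx=2.5,fy=2.5))
cv2.imwrite("pics/t17z.png",cv2.resize(t["frame"][120:240,140:300],None,fx=5,fy=5,interpolation=cv2.INTER_CUBIC))
E
```

```text
(no output)
```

View pics/s17z.png

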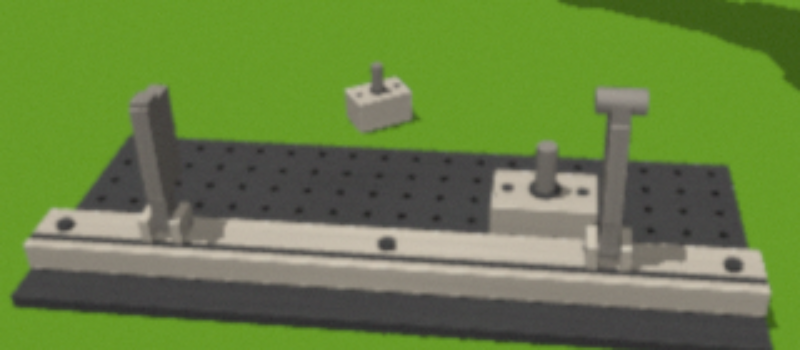

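View pics/t17z.png

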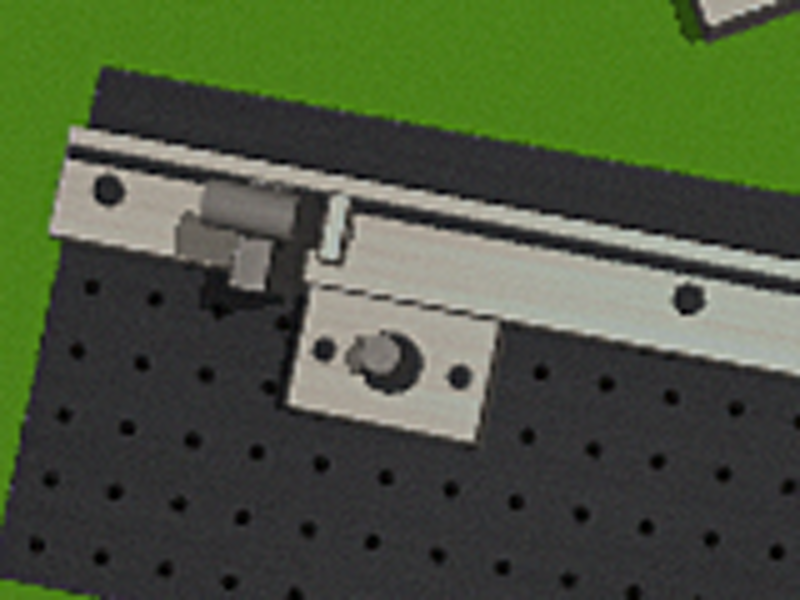

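```bash
python3 - <<'E'
from h import *
t=load("t17.npy");s=load("s17.npy")
f=lambda u,v:(140+u/5,120+v/5)
P=[L(plane(t,*f(*q),.05)) for q in [(310,283),(498,320),(478,440),(290,405)]]
for p in P: print(p)
c=np.mean(P,0);print("centre",c,"rel bracket (x,y)",c[0]-.02,c[1]-.383)
e=(P[0]-P[1])+(P[3]-P[2]);print("yaw deg",np.degrees(np.arctan2(e[0],e[1])))
g=tri((t,*f(250,208)),(s,80+622/2.5,130+101/2.5));gl=L(g);print("grip",gl,np.degrees(np.arctan2(gl[2]-.04,.02-gl[0])))
print("plain: unchanged?",np.abs(load("scene0.npy")["frame"][150:230,120:165].astype(int)-s["frame"][150:230,120:165]).mean())
E
```

```text
[-0.00237001  0.3746857   0.05      ]
[-0.00297767  0.3050782   0.05      ]
[-0.04689324  0.30382885  0.05      ]
[-0.04714802  0.37295466  0.05      ]
centre [-0.02484723  0.33913685  0.05      ] rel bracket (x,y) -0.044847233363146985 -0.04386315050020256
yaw deg 0.145738507757454
grip [0.00892916 0.38340083 0.13850044] 83.5872220680161
plain: unchanged? 1.9060185185185186
```

```bash
python3 - <<'E'
from bench import finish_job
print(finish_job())
E
```

```text
the job is handed in; nothing more can be done
None
```

The job is done and handed in at about 19 s of the 61 s allowed; `finish_job` reported no verdict.

**What I did:**
- I gripped the T bar by its ends and swung the leaf down until the stop pushed back with about 15 N.
- I then gripped the block's post, slid the block along the fence without lifting it, and pushed it against the leaf until the force rose to about 12 N.
- Finally I gripped the T bar again, swung the leaf back up and withdrew the arm.

**Last checks, from the top and scene views:**

| Item | Measured | Required |
|---|---|---|
| Block to T-grip bracket, along the fence | about 44 mm | 31–53 mm |
| Block's x in the bracket frame | −45 mm (2–3 mm gap to the fence) | −55 to −33 mm |
| Block's squareness to the fence | about 0.1° off | within 10° |
| T leaf angle | about 1.46 rad | over 1.25 rad |

- **Other parts:** the block looks upright. The plain leaf is unchanged from the first picture.
- **Disagreement:** the tool position just before I released the post gave 41.5 mm for the block-to-bracket distance, about 2.5 mm less than the top view. That is close to the camera calibration error, and both values are within the limits.

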